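# Point out the corroded coin and its tray, then log it

### The arm

A 7-joint arm with a two-finger parallel gripper is mounted at the origin on the work surface. World frame = base frame: x ahead of the robot, y to its left, z up, the work surface at z = 0. Lengths are in m, angles in rad, forces in N, time in s.
With the tool pointing down it reaches from about 0.4 to 0.85 m from the base axis. Payload 10.4 kg.
Tool frame: the origin (TCP) lies between the finger pads; the fingertips stand manip.finger_overhang ahead of it and the grasp point (between the pads) lies 11 mm behind it (manip.finger_overhang is the distance from the TCP to the fingertips, in m); x points along the fingers, z is the direction in which the jaws open and shut, and the axes are right-handed (so a half turn about x gives the same grasp; the last joint's range is limited). The gripper opens to 85 mm and grips with 20 to 120 N. Pads are 22 mm wide; open, the fingers measure 114 mm over their backs; the gripper's body (76 mm by 85 mm) begins 54 mm behind the grasp point. The pads swing forward as they close: fully open they stand 13 mm farther back than shut.
Start: joints at [1.202, 0.332, -0.065, 1.46, 0.022, 1.35, -0.088], TCP at [0.212, -0.588, 0.239] pointing down, gripper open.
Joint ranges: [-2.6, 2.6], [-0.5, 2.12], [-1.47, 1.34], [0.16, 2.42], [-1.27, 4.41], [0.06, 2.06], [-2.6, 2.6]. Speed limits (rad/s): [2.22, 2.22, 2.79, 2.79, 3.14, 3.14, 3.14].

### API

Orientations are given as a unit quaternion [x, y, z, w].
In Python, from workcell import get_obs, camera, workorder, manip gives the robot as it stands. The module is installed in compiled form; this text tells all that it offers.
- The arm moves only by the tool play_rows, never from a script. Its argument "increments" is text: rows parted by semicolons, each of 4 numbers parted by spaces: the shift along the tool's x, y, z in m, then the turn about the tool's x in rad. A call has 1 to 20 rows; each row shifts and turns the pose as measured when the row begins, along the tool's axes as they then stand; what a row does not reach is not made up. A row lasts 1/10 s, in which the tool goes at most 50 mm and 8.59 degrees, less where a joint would pass 70% of its speed; a pose out of reach is approached as far as the arm can. A call is refused whole if a number of a shift passes 0.05 or a number of a turn 0.15, either way. A call with a gripper value outside its range is refused whole. "hand" is the gripper command: -1 is fully open, 1 is shut, values between are in proportion, set as the call begins (left out, the last holds). The fingers move at their own pace and stop on an object; "squeeze" is the grip in N (left out, the last holds). Time passes only in rows, so rows that do not move let the fingers close. It gives the time, the measured TCP pose, the force and the opening at its end, in the units of the state.
- get_obs(): the state, without advancing time (a new reading comes with each control period).
- camera(name): name is "scene" or "top" or "wrist"; returns a dict with "img" (480x640x3 uint8, blue, green, red), "fov_y" (degrees; the focal length in pixels is half the picture's height over the tangent of half this angle, whatever the lens; pixels are square), "cx", "cy" (the principal point, pixels), "R" (3x3) and "t" (3): a world point X has camera coordinates R X + t; the wrist camera has in their place "tool_from_camera" (4x4, takes a point from camera to tool coordinates, whose origin is the TCP and whose axes are the tool frame's). Camera axes: x right, y down, z forward; pixel columns grow to the right and rows downward; lengths in m; the calibration is good to about 2 mm. A picture is of the moment at which its call begins: read the wrist's pose just before it. There is no depth.
- workorder.hand_in(): hands the job in, once; it reports no verdict.
The state is a dict: "clock": time; "joint_pos": joint angles; "joint_velocities": joint speeds; "tau": joint torques, N m; "position": TCP position; "ee_rot": TCP orientation; "ft_force": force on the tool from outside, world axes, zero at the start; "torque": the same for the moment, N m; "grip_width": opening from 0.0 (shut) to 1.0 (fully open).
Only numpy, scipy, OpenCV 4.12 (cv2) and the standard library are available. Lean on these libraries where they do the work, as an engineer would, in place of code of your own. Each camera call takes 0.05 s, during which the arm holds its last target.

### The job

Show the camera which coin goes to treatment: hold the fingertips just above the green coin in its white holder (about 2 cm clear of it) for two seconds, then just above the middle of the mouth of the steel tray that holds green coins for two seconds, then press the red button all the way down to log it, let it come back up and draw clear. Only point: do not touch or move any coin or tray or the white jar, and do not bring the fingertips down over any other coin or tray, so pass well above them.

Things in the scene. Friction and masses are not known exactly. Their poses are not given: they have to be found in the camera images.
- coin_green_top (a point): square white rigid holder, 50 x 50 x 6 mm, lying flat and loose, with a corroded GREEN coin of 32 mm diameter standing 2 mm out of its middle; this point is the centre of the coin's face, 8 mm above the table.
- coin_copper_top (a point): square white rigid holder, 50 x 50 x 6 mm, lying flat and loose, with a clean copper (reddish) coin of 32 mm diameter standing 2 mm out of its middle; this point is the centre of the coin's face, 8 mm above the table.
- coin_silver_top (a point): square white rigid holder, 50 x 50 x 6 mm, lying flat and loose, with a silver-grey coin of 32 mm diameter standing 2 mm out of its middle; this point is the centre of the coin's face, 8 mm above the table.
- coin_brass_top (a point): square white rigid holder, 50 x 50 x 6 mm, lying flat and loose, with a golden-yellow coin of 32 mm diameter standing 2 mm out of its middle; this point is the centre of the coin's face, 8 mm above the table.
- coin_brown_top (a point): square white rigid holder, 50 x 50 x 6 mm, lying flat and loose, with a dark brown coin of 32 mm diameter standing 2 mm out of its middle; this point is the centre of the coin's face, 8 mm above the table.
- tray_green_mouth (a point): loose open steel tray, 110 x 180 x 40 mm high with 3 mm walls (long side along its y axis, roughly across in front of the robot), with six GREEN corroded coins on its floor; this point is the middle of its open mouth, level with the rim 40 mm above the table.
- tray_silver_mouth (a point): loose open steel tray, 110 x 180 x 40 mm high with 3 mm walls (long side along its y axis, roughly across in front of the robot), with six silver-grey coins on its floor; this point is the middle of its open mouth, level with the rim 40 mm above the table.
- tray_empty_mouth (a point): loose open steel tray, 110 x 180 x 40 mm high with 3 mm walls (long side along its y axis, roughly across in front of the robot), empty; this point is the middle of its open mouth, level with the rim 40 mm above the table.
- log_button_top (a point): centre of the top of the red push button, 40 mm across, in a fixed grey housing, to the left or right of the coins; it is pressed straight down, moves with the button.
- log_button (a joint): how far the button is pressed, m: 0 is out, 0.006 fully down; a spring returns it, and fully down takes about 5 N.
- swab_jar: loose small white jar with a blue cap, 56 mm across, 60 mm high, on the other side of the coins from the button; origin under its centre.
There are look-alikes about, which are no part of the job. Leave any blue look-alike of the part that bears coin_green_top alone.

How it is judged:
On the way, in this order (a step that is already met when the one before it is completed fails the run):
1. the fingertips point at the green coin from just above it, without contact (horizontal distance between the grasp point and coin_green_top below 0.022 m and z of the grasp point in the frame of coin_green_top between 0.016 and 0.065 m), for 1.5 s.
2. the fingertips point at the tray of green coins from just above its mouth, without contact (horizontal distance between the grasp point and tray_green_mouth below 0.035 m and z of the grasp point in the frame of tray_green_mouth between 0.012 and 0.08 m), for 1.5 s.
3. the red button is pressed down (value of joint log_button above 0.0045 m), for 0.04 s.
At the end, for the whole second after the job is handed in: The red button is up again (within 1.5 mm) and nothing has shifted: every coin within 6 mm, every tray within 8 mm, the jar within 10 mm of its starting place (distance of each of coin_green_top, coin_copper_top, coin_silver_top, coin_brass_top, coin_brown_top from where it was at the start of the episode below 0.006 m and distance of each of tray_green_mouth, tray_silver_mouth, tray_empty_mouth from where it was at the start of the episode below 0.008 m and distance of swab_jar from where it was at the start of the episode below 0.01 m and value of joint log_button below 0.0015 m); the robot touches nothing.
It fails at once if a coin or its holder is touched (contact force between any of the fingers, the arm and coin_green above 0.3 N or contact force between any of the fingers, the arm and coin_copper above 0.3 N or contact force between any of the fingers, the arm and coin_silver above 0.3 N or contact force between any of the fingers, the arm and coin_brass above 0.3 N or contact force between any of the fingers, the arm and coin_brown above 0.3 N).
It fails at once if a tray or the jar is touched (contact force between any of the fingers, the arm and tray_green above 0.3 N or contact force between any of the fingers, the arm and tray_silver above 0.3 N or contact force between any of the fingers, the arm and tray_empty above 0.3 N or contact force between any of the fingers, the arm and swab_jar above 0.3 N).
It fails at once if anything loose is shifted, lifted or carried (not (distance of each of coin_green_top, coin_copper_top, coin_silver_top, coin_brass_top, coin_brown_top from where it was at the start of the episode below 0.006 m and distance of each of tray_green_mouth, tray_silver_mouth, tray_empty_mouth from where it was at the start of the episode below 0.008 m and distance of swab_jar from where it was at the start of the episode below 0.01 m)).
It fails at once if the fingertips come down over another coin (within about 2 cm of its face) ((horizontal distance between the grasp point and coin_copper_top below 0.02 m and z of the grasp point in the frame of coin_copper_top below 0.042 m) or (horizontal distance between the grasp point and coin_silver_top below 0.02 m and z of the grasp point in the frame of coin_silver_top below 0.042 m) or (horizontal distance between the grasp point and coin_brass_top below 0.02 m and z of the grasp point in the frame of coin_brass_top below 0.042 m) or (horizontal distance between the grasp point and coin_brown_top below 0.02 m and z of the grasp point in the frame of coin_brown_top below 0.042 m)).
It fails at once if the fingertips come down over another tray (within about 2.5 cm of its mouth) ((horizontal distance between the grasp point and tray_silver_mouth below 0.05 m and z of the grasp point in the frame of tray_silver_mouth below 0.045 m) or (horizontal distance between the grasp point and tray_empty_mouth below 0.05 m and z of the grasp point in the frame of tray_empty_mouth below 0.045 m)).
It also fails if it takes over 53 s, if anything falls off the work surface, if the arm or the gripper's body presses on something with over 40 N, if the wrist force passes 120 N, or if a joint passes its speed limit or range.

## Working session

There is one attempt and no reset: what is moved stays moved. The work goes in short steps, Python scripts to look and compute and a tool call to move; the robot and the scene stay as the last step left them, time stands still between calls to the robot, and variables do not carry over. Pictures are saved under pics/ and viewed, and the job is handed in when it is done.

Besides the shell and the picture viewer there is one more tool, called after "Call:" as name(argument=value, ...), one argument or row to a line, values as JSON. play_rows: Moves the arm, as the interface text tells. Its arguments: {"type":"object","properties":{"increments":{"type":"string"},"hand":{"type":"number"},"squeeze":{"type":"number"}},"required":["increments"]}

```bash
mkdir -p pics; python3 - <<'E'
from workcell import get_obs,camera,manip
import cv2,pickle
o=get_obs(); print(o['clock'],o['position'],o['ee_rot'],o['grip_width'],manip.finger_overhang)
for n in("scene","top"):
    c=camera(n);cv2.imwrite(f'pics/{n}0.png',c['img']);pickle.dump(c,open(n+'.pkl','wb'));print(n,c['fov_y'],c['cx'],c['cy'],c['R'],c['t'],[k for k in c])
E
```

```text
0.0 [ 0.21173327 -0.5876345   0.2384955 ] [ 0.40679563  0.57901539 -0.40622677  0.57813347] 0.9996182716467584 0.008
scene 51.1977259100925 328.2609103265351 243.45678356227893 [[ 0.75032275  0.66083327  0.01775303]
 [ 0.42842025 -0.46563354 -0.77436522]
 [-0.50345989  0.58862959 -0.63248979]] [-0.35615771 -0.15643411  1.42839236] ['img', 'fov_y', 'cx', 'cy', 'R', 't']
top 45.21375043155312 313.09455395069364 247.2437096572815 [[ 1.55106506e-02 -9.99872869e-01  3.69667879e-03]
 [-9.72182701e-01 -1.59450549e-02 -2.33680445e-01]
 [ 2.33709680e-01  3.06885619e-05 -9.72306425e-01]] [0.01816595 0.48147401 1.00320265] ['img', 'fov_y', 'cx', 'cy', 'R', 't']
```

View pics/top0.png

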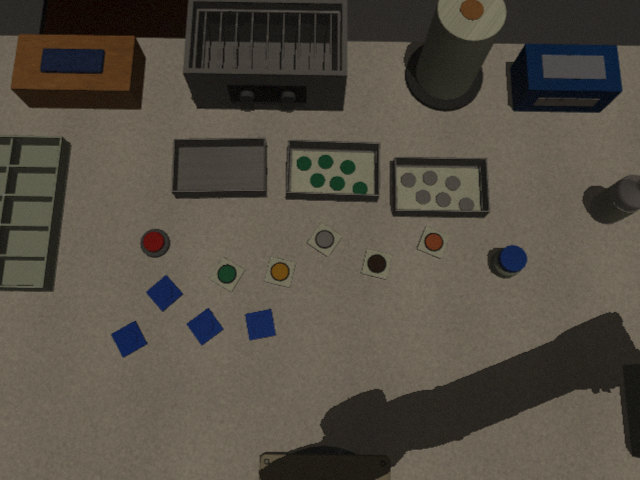

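View pics/scene0.png

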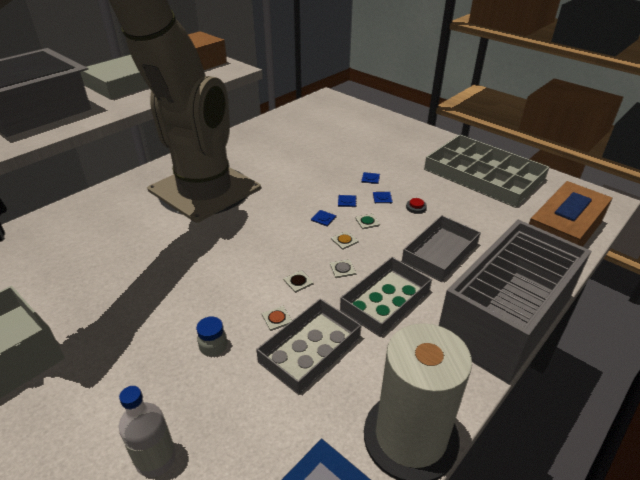

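Top view:
- Green coin in white holder at (227,273). Other coins: brass (280,271), silver (325,239), brown (377,263), copper (433,242).
- Blue look-alike holders at (165,293), (205,326), (260,324), (129,339).
- Trays: empty (220,168), green (333,171), silver (439,187).
- Button (154,241), jar (511,260).

I choose the green coin at (227,273), the green tray at (333,171) and the red button at (154,241). I'll check them in crops.

```bash
cat > h.py <<'E'
import numpy as np,pickle,cv2
C={n:pickle.load(open(n+'.pkl','rb')) for n in('scene','top')}
def ray(n,u,v):
    c=C[n];f=240/np.tan(np.radians(c['fov_y'])/2)
    d=c['R'].T@np.array([(u-c['cx'])/f,(v-c['cy'])/f,1]);o=-c['R'].T@c['t'];return o,d/np.linalg.norm(d)
def onz(n,u,v,z):
    o,d=ray(n,u,v);return (o+d*(z-o[2])/d[2]).round(4)
def tri(a,b):
    o1,d1=ray('top',*a);o2,d2=ray('scene',*b)
    s=np.linalg.lstsq(np.c_[d1,-d2],o2-o1,rcond=None)[0]
    p,q=o1+d1*s[0],o2+d2*s[1];return ((p+q)/2).round(4),np.linalg.norm(p-q).round(4)
E
python3 - <<'E'
from h import *
t=C['top']['img'];s=C['scene']['img']
a=cv2.resize(t[130:310,120:400],None,fx=2.8,fy=2.8,interpolation=2)
b=cv2.resize(s[180:340,320:500],None,fx=3.7,fy=3.7,interpolation=2)
a=cv2.convertScaleAbs(a,alpha=1.6);b=cv2.convertScaleAbs(b,alpha=1.4)
cv2.imwrite('pics/ct.png',a);cv2.imwrite('pics/cs.png',b)
E
```

```text
(no output)
```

View pics/ct.png

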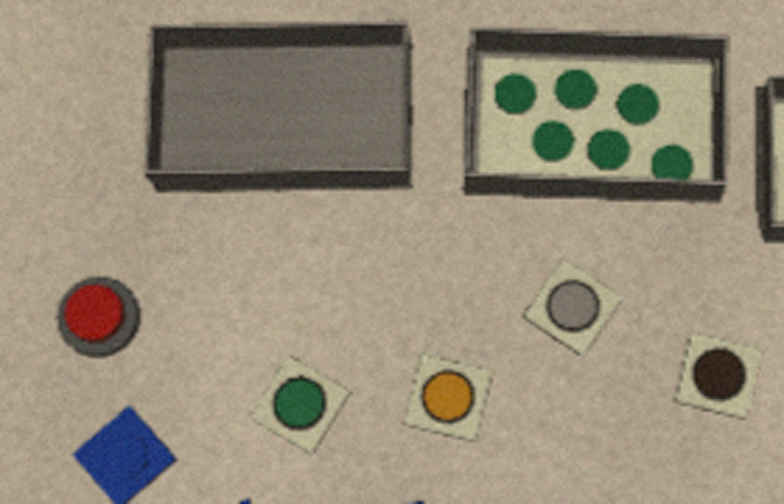

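View pics/cs.png

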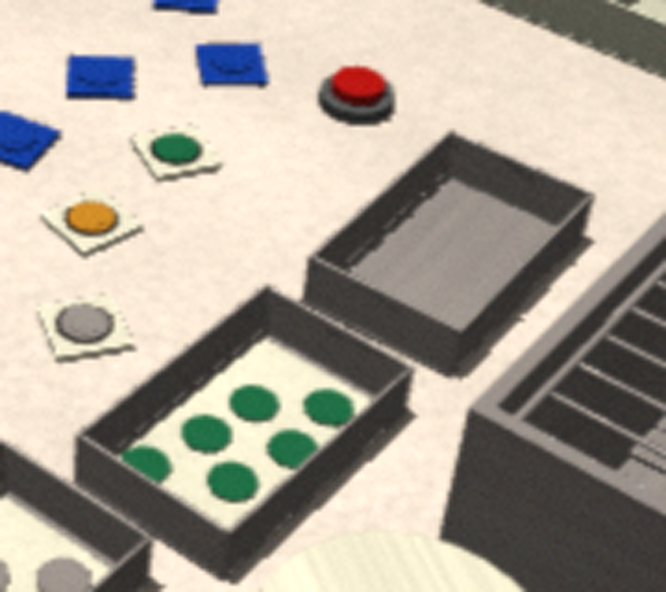

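The crops confirm the green coin in the white holder at top (226.8,273.9), the green tray rim centre at about (333,168.6), and the button top at top (153.6,241.4) and scene (417,202).

```bash
python3 - <<'E'
from h import *
g=lambda x,y:(x/2.8+120,y/2.8+130); s=lambda x,y:(x/3.7+320,y/3.7+180)
print('coin',onz('top',*g(299,403),.008),onz('scene',*s(176,149),.008),tri(g(299,403),s(176,149)))
print('tray',onz('top',*g(597,108),.04),onz('scene',*s(246,408),.04),tri(g(597,108),s(246,408)))
print('btn',tri(g(94,312),s(359,82)))
for n,p,z in(('empty',g(279,102),.04),('brass',g(448,396),.008),('silver',g(573,306),.008),('brown',g(718,374),.008),('copper',(433,242),.008),('strays',(439,184),.04),('jar',(512,258),.06)):print(n,onz('top',*p,z))
for p in((165,293),(205,326),(260,324),(129,339)):print('blue',onz('top',*p,.006))
from workcell import get_obs
from scipy.spatial.transform import Rotation as R
print(R.from_quat(get_obs()['ee_rot']).as_matrix().round(3))
E
```

```text
coin [0.4379 0.1894 0.008 ] [0.4443 0.1899 0.008 ] (array([0.4404, 0.1917, 0.0044]), np.float64(0.0047))
tray [ 0.6423 -0.0106  0.04  ] [ 0.6526 -0.0158  0.04  ] (array([ 0.647 , -0.0097,  0.0313]), np.float64(0.0035))
btn (array([0.4991, 0.333 , 0.0178]), np.float64(0.0054))
empty [0.643 0.209 0.04 ]
brass [0.4444 0.0882 0.008 ]
silver [0.5091 0.0038 0.008 ]
brown [ 0.4627 -0.0959  0.008 ]
copper [ 0.5071 -0.2057  0.008 ]
strays [ 0.6142 -0.2142  0.04  ]
jar [ 0.4661 -0.3381  0.06  ]
blue [0.3997 0.3047 0.006 ]
blue [0.3388 0.2254 0.006 ]
blue [0.3442 0.1228 0.006 ]
blue [0.3125 0.365  0.006 ]
[[-0.     0.941  0.339]
 [ 0.001  0.339 -0.941]
 [-1.    -0.    -0.001]]
```

```bash
cat > go.py <<'E'
import sys,numpy as np
from workcell import get_obs
from scipy.spatial.transform import Rotation as R
o=get_obs();M=R.from_quat(o['ee_rot']).as_matrix()
print(o['clock'],np.round(o['position'],4),'xaxis',M[:,0].round(3),'q',np.round(o['joint_pos'],2),'F',np.round(o['ft_force'],2),'w',round(o['grip_width'],3))
p=np.array(o['position'])
for a in sys.argv[1:]:
    t=np.array(eval(a));print(a,(M.T@(t-p)).round(4));p=t
E
python3 go.py .42,-.35,.24 .52,0,.2 .44,.19,.15
```

```text
0.1 [ 0.2117 -0.5877  0.2386] xaxis [-0.     0.001 -1.   ] q [ 1.2   0.33 -0.06  1.46  0.02  1.35 -0.09] F [ 0.27 -0.53  0.06] w 1.006
.42,-.35,.24 [-0.0012  0.2765 -0.153 ]
.52,0,.2 [ 0.0404  0.2127 -0.2953]
.44,.19,.15 [ 0.0503 -0.0109 -0.2058]
```

Call:
play_rows(
  increments="0 0.028 -0.015 0;0 0.028 -0.015 0;0 0.028 -0.015 0;0 0.028 -0.015 0;0 0.028 -0.015 0;0 0.028 -0.015 0;0 0.028 -0.015 0;0 0.028 -0.015 0;0 0.028 -0.015 0;0 0.028 -0.015 0",
  hand=1,
)

```text
clock: 1.1
position: [0.4264, -0.3456, 0.2339]
ee_rot: [0.41, 0.58, -0.409, 0.573]
ft_force: [0.4, -0.6, 0.1]
grip_width: 0.002
```

```bash
python3 go.py .52,0,.2 .44,.19,.15
```

```text
1.1 [ 0.4264 -0.3456  0.2339] xaxis [-0.007  0.006 -1.   ] q [ 0.84  0.19 -0.27  1.65  0.05  1.31 -0.68] F [ 0.43 -0.58  0.12] w 0.002
.52,0,.2 [ 0.0351  0.2025 -0.2952]
.44,.19,.15 [ 0.0517 -0.0127 -0.2054]
```

Call:
play_rows(
  increments="0.003 0.017 -0.025 0;0.003 0.017 -0.025 0;0.003 0.017 -0.025 0;0.003 0.017 -0.025 0;0.003 0.017 -0.025 0;0.003 0.017 -0.025 0;0.003 0.017 -0.025 0;0.003 0.017 -0.025 0;0.003 0.017 -0.025 0;0.003 0.017 -0.025 0;0.003 0.017 -0.025 0;0.003 0.017 -0.025 0;0 -0.002 -0.03 0;0 -0.002 -0.03 0;0 -0.002 -0.03 0;0 -0.002 -0.03 0;0 -0.002 -0.03 0;0 -0.002 -0.03 0;0 -0.001 -0.02 0",
)

```text
clock: 3.0
position: [0.4381, 0.2137, 0.1949]
ee_rot: [0.408, 0.583, -0.41, 0.571]
ft_force: [0.2, -0.3, -0.6]
grip_width: -0.002
```

```bash
python3 go.py .44,.19,.13; python3 - <<'E'
from workcell import camera,get_obs
import cv2,pickle
o=get_obs()
c=camera('wrist');cv2.imwrite('pics/w1.png',c['img']);print(c['fov_y'],c['cx'],c['cy'],c['tool_from_camera'])
c['o']=o;pickle.dump(c,open('w1.pkl','wb'))
E
```

```text
3.0 [0.4381 0.2137 0.1949] xaxis [-0.016  0.008 -1.   ] q [ 0.16  0.13 -0.74  1.83  0.08  1.22 -1.83] F [ 0.23 -0.35 -0.63] w -0.002
.44,.19,.13 [ 0.0647 -0.0053  0.0238]
68.07077418081346 326.4707276780856 233.44924006279476 [[-8.20661104e-04 -2.76636838e-01  9.60974186e-01 -1.34634709e-01]
 [ 9.41116683e-05 -9.60974527e-01 -2.76636855e-01  7.03322614e-02]
 [ 9.99999659e-01 -1.36586223e-04  8.14669171e-04 -4.13690410e-04]
 [ 0.00000000e+00  0.00000000e+00  0.00000000e+00  1.00000000e+00]]
```

View pics/w1.png

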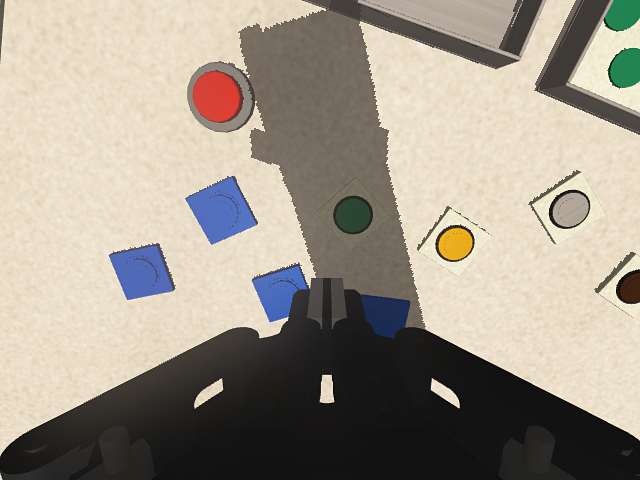

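The wrist view shows the green coin at (352.5,215), the red button top at (217,96) and the brass coin at (455,243). I'll locate them from this view.

```bash
python3 - <<'E'
import pickle,numpy as np
from scipy.spatial.transform import Rotation as R
c=pickle.load(open('w1.pkl','rb'));o=c['o'];f=240/np.tan(np.radians(c['fov_y'])/2)
M=R.from_quat(o['ee_rot']).as_matrix();T=c['tool_from_camera'];p0=np.array(o['position'])
def w(u,v,z):
    d=M@T[:3,:3]@np.array([(u-c['cx'])/f,(v-c['cy'])/f,1]);s=p0+M@T[:3,3];return (s+d*(z-s[2])/d[2]).round(4)
print('coin',w(352.5,215,.008),'brass',w(455,243,.008),'silver',w(570,209,.008))
for z in(.015,.02,.025,.03):print('btn',z,w(217,96,z))
E
python3 go.py .439,.19,.1 .439,.19,.042
```

```text
coin [0.4389 0.1911 0.008 ] brass [0.4458 0.0902 0.008 ] silver [0.5108 0.0056 0.008 ]
btn 0.015 [0.4977 0.3334 0.015 ]
btn 0.02 [0.4979 0.3319 0.02  ]
btn 0.025 [0.498  0.3304 0.025 ]
btn 0.03 [0.4982 0.3288 0.03  ]
3.05 [0.4367 0.2166 0.195 ] xaxis [-0.017  0.009 -1.   ] q [ 0.16  0.13 -0.75  1.83  0.08  1.22 -1.84] F [-1.67  2.51  0.06] w 0.0
.439,.19,.1 [ 0.0948 -0.0056  0.0272]
.439,.19,.042 [0.058  0.0007 0.0008]
```

Call:
play_rows(
  increments="0.01 -0.002 0.009 0;0.015 -0.002 0.009 0;0.015 -0.002 0.009 0;0.015 0 0 0;0.015 0 0 0;0.015 0 0 0;0.01 0 0 0;0 0 0 0",
)

```text
clock: 3.85
position: [0.4378, 0.1802, 0.0906]
ee_rot: [0.406, 0.584, -0.412, 0.57]
ft_force: [-0.7, 0.1, 0.4]
grip_width: 0.002
```

```bash
python3 go.py .439,.1905,.043
```

```text
3.85 [0.4378 0.1802 0.0906] xaxis [-0.021  0.005 -1.   ] q [ 0.17  0.23 -0.71  1.97  0.16  1.01 -1.84] F [-0.68  0.11  0.4 ] w 0.002
.439,.1905,.043 [ 0.0476  0.0054 -0.0088]
```

Call:
play_rows(
  increments="0.008 0.002 -0.003 0;0.008 0.002 -0.003 0;0.008 0.001 -0.003 0;0.008 0 0 0;0.008 0 0 0;0.006 0 0 0;0 0 0 0;0 0 0 0",
)

```text
clock: 4.65
position: [0.4394, 0.1912, 0.0413]
ee_rot: [0.406, 0.584, -0.412, 0.57]
ft_force: [-0.1, 0.8, 1.4]
grip_width: 0.001
```

```bash
python3 go.py .439,.1905,.042
```

```text
4.65 [0.4394 0.1912 0.0413] xaxis [-0.02   0.005 -1.   ] q [ 0.12  0.32 -0.68  2.    0.24  0.92 -1.92] F [-0.14  0.84  1.36] w 0.001
.439,.1905,.042 [-0.0007 -0.0006  0.0005]
```

Call:
play_rows(
  increments="0 0 0 0;0 0 0 0;0 0 0 0;0 0 0 0;0 0 0 0;0 0 0 0;0 0 0 0;0 0 0 0;0 0 0 0;0 0 0 0",
)

```text
clock: 5.65
position: [0.4403, 0.1912, 0.0425]
ee_rot: [0.407, 0.583, -0.411, 0.57]
ft_force: [-0.3, 0.4, 0.5]
grip_width: -0.003
```

```bash
python3 - <<'E'
from workcell import camera
import cv2
c=camera('wrist')['img'];cv2.imwrite('pics/w2.png',c)
E
python3 go.py .439,.1905,.042
```

```text
5.7 [0.4403 0.1912 0.0425] xaxis [-0.018  0.005 -1.   ] q [ 0.12  0.32 -0.68  2.    0.24  0.92 -1.92] F [-0.87 -0.21 -0.12] w -0.001
.439,.1905,.042 [ 0.0005 -0.0015  0.0003]
```

View pics/w2.png

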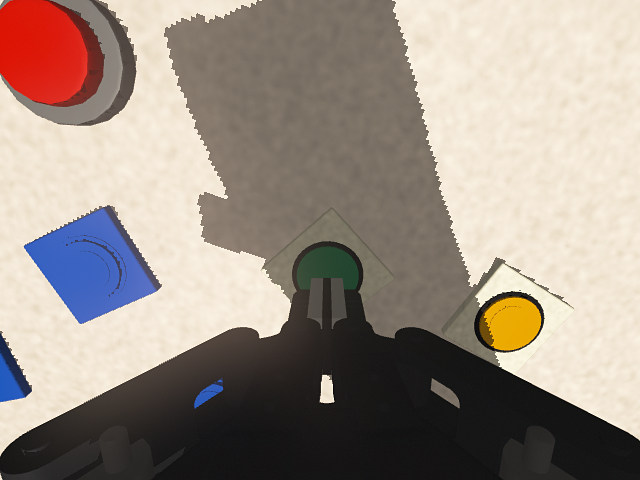

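Call:
play_rows(
  increments="0 0 0 0;0 0 0 0;0 0 0 0;0 0 0 0;0 0 0 0;0 0 0 0;0 0 0 0;0 0 0 0;0 0 0 0;0 0 0 0;0 0 0 0;0 0 0 0",
)

```text
clock: 6.9
position: [0.4403, 0.1912, 0.0424]
ee_rot: [0.407, 0.583, -0.412, 0.57]
ft_force: [-0.1, -0.5, -0.3]
grip_width: -0.001
```

```bash
python3 go.py .439,.1905,.2 .5,.1,.2 .645,-.012,.16
```

```text
6.9 [0.4403 0.1912 0.0424] xaxis [-0.018  0.005 -1.   ] q [ 0.12  0.32 -0.68  2.    0.24  0.92 -1.92] F [-0.06 -0.47 -0.34] w -0.001
.439,.1905,.2 [-0.1575 -0.0039 -0.0015]
.5,.1,.2 [-0.0016  0.0277  0.1055]
.645,-.012,.16 [0.0367 0.1006 0.154 ]
```

The fingertips sat over the green coin at (327,275) for more than 2 s. Now I'll raise the arm and go to the green tray.

Call:
play_rows(
  increments="-0.02 0 0 0;-0.03 0 0 0;-0.03 0 0 0;-0.03 0 0 0;-0.03 0 0 0;-0.015 0 0 0;0 0.006 0.021 0;0 0.006 0.021 0;0 0.006 0.021 0;0 0.006 0.021 0;0 0.006 0.021 0;0.002 0.017 0.026 0;0.002 0.017 0.026 0;0.002 0.017 0.026 0;0.002 0.017 0.026 0;0.002 0.017 0.026 0;0.002 0.015 0.024 0;0 0 0 0",
)

```text
clock: 8.7
position: [0.6584, -0.0186, 0.1862]
ee_rot: [0.405, 0.583, -0.411, 0.572]
ft_force: [-0.3, -0.4, 0.7]
grip_width: -0.0
```

```bash
python3 - <<'E'
from workcell import camera,get_obs
import cv2,pickle
o=get_obs();c=camera('wrist');cv2.imwrite('pics/w3.png',c['img']);c['o']=o;pickle.dump(c,open('w1.pkl','wb'))
E
python3 go.py .645,-.012,.1
```

```text
8.75 [ 0.6575 -0.0167  0.1864] xaxis [-0.018  0.003 -1.   ] q [ 0.34  0.5  -0.53  1.39  0.25  1.33 -1.43] F [0.05 0.58 0.01] w 0.0
.645,-.012,.1 [ 0.0867 -0.0088 -0.0078]
```

View pics/w3.png

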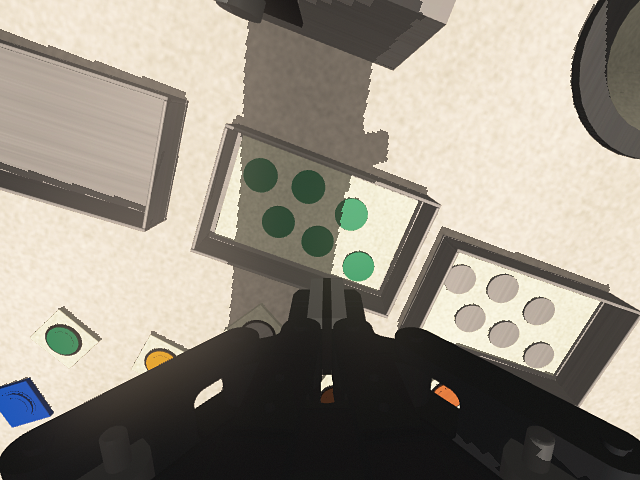

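The green tray's rim corners are at (228,124), (440,205), (390,316) and (192,250). I'll compute its centre, and also check clearance to the toaster/oven box.

```bash
python3 - <<'E'
import pickle,numpy as np
from scipy.spatial.transform import Rotation as R
c=pickle.load(open('w1.pkl','rb'));o=c['o'];f=240/np.tan(np.radians(c['fov_y'])/2)
M=R.from_quat(o['ee_rot']).as_matrix();T=c['tool_from_camera'];p0=np.array(o['position'])
def w(u,v,z):
    d=M@T[:3,:3]@np.array([(u-c['cx'])/f,(v-c['cy'])/f,1]);s=p0+M@T[:3,3];return (s+d*(z-s[2])/d[2]).round(4)
P=[w(*q,.04) for q in((228,124),(440,205),(390,316),(192,250))];print(P,np.mean(P,0))
E
```

```text
[array([0.7022, 0.0771, 0.04  ]), array([ 0.6988, -0.0994,  0.04  ]), array([ 0.5926, -0.1   ,  0.04  ]), array([0.5943, 0.0796, 0.04  ])] [ 0.646975 -0.010675  0.04    ]
```

Call:
play_rows(
  increments="0.014 -0.003 -0.003 0;0.015 -0.003 -0.003 0;0.015 -0.003 -0.002 0;0.015 0 0 0;0.015 0 0 0;0.014 0 0 0;0.012 0 0 0;0 0 0 0;0 0 0 0",
)

```text
clock: 9.65
position: [0.6397, -0.0061, 0.0781]
ee_rot: [0.403, 0.586, -0.409, 0.572]
ft_force: [0.8, 0.5, -0.4]
grip_width: 0.002
```

```bash
python3 go.py .6455,-.011,.076
```

```text
9.65 [ 0.6397 -0.0061  0.0781] xaxis [-0.02   0.005 -1.   ] q [ 0.33  0.56 -0.52  1.55  0.29  1.13 -1.48] F [ 0.84  0.45 -0.41] w 0.002
.6455,-.011,.076 [0.0019 0.0038 0.0066]
```

Call:
play_rows(
  increments="0.001 0.002 0.004 0;0.001 0.002 0.003 0;0 0 0 0;0 0 0 0;0 0 0 0;0 0 0 0;0 0 0 0;0 0 0 0;0 0 0 0;0 0 0 0;0 0 0 0;0 0 0 0;0 0 0 0;0 0 0 0;0 0 0 0;0 0 0 0;0 0 0 0;0 0 0 0;0 0 0 0;0 0 0 0",
)

```text
clock: 11.65
position: [0.6481, -0.012, 0.0783]
ee_rot: [0.404, 0.584, -0.408, 0.573]
ft_force: [0.2, -0.3, 0.3]
grip_width: 0.005
```

Call:
play_rows(
  increments="0 0 0 0;0 0 0 0;0 0 0 0;0 0 0 0;0 0 0 0",
)

```text
clock: 12.15
position: [0.6481, -0.012, 0.0783]
ee_rot: [0.404, 0.584, -0.408, 0.573]
ft_force: [-0.2, -0.6, -0.2]
grip_width: -0.003
```

```bash
python3 go.py .645,-.011,.2 .498,.331,.13
```

```text
12.15 [ 0.6481 -0.012   0.0783] xaxis [-0.016  0.005 -1.   ] q [ 0.33  0.58 -0.51  1.53  0.29  1.13 -1.47] F [-0.19 -0.61 -0.21] w -0.003
.645,-.011,.2 [-0.1217 -0.0042 -0.0032]
.498,.331,.13 [ 0.074  -0.0209 -0.3709]
```

Call:
play_rows(
  increments="-0.02 0 0 0;-0.03 0 0 0;-0.03 0 0 0;-0.03 0 0 0;-0.011 0 0 0;0 -0.001 -0.02 0;0 -0.002 -0.03 0;0 -0.002 -0.03 0;0 -0.002 -0.03 0;0 -0.002 -0.03 0;0 -0.002 -0.03 0;0 -0.002 -0.03 0;0 -0.002 -0.03 0;0 -0.002 -0.03 0;0 -0.002 -0.03 0;0 -0.002 -0.03 0;0 -0.002 -0.03 0;0 -0.001 -0.02 0;0 0 0 0",
)

```text
clock: 14.05
position: [0.4794, 0.3472, 0.1918]
ee_rot: [0.397, 0.591, -0.411, 0.569]
ft_force: [0.8, -0.1, -0.7]
grip_width: -0.003
```

```bash
python3 go.py .498,.331,.1 .498,.331,.05
```

```text
14.05 [0.4794 0.3472 0.1918] xaxis [-0.037  0.001 -0.999] q [-0.13  0.4  -0.71  1.56  0.24  1.31 -2.09] F [ 0.79 -0.15 -0.74] w -0.003
.498,.331,.1 [0.0911 0.015  0.0229]
.498,.331,.05 [0.05   0.0017 0.0007]
```

Call:
play_rows(
  increments="0.01 0.004 0.006 0;0.015 0.004 0.006 0;0.015 0.004 0.006 0;0.015 0.003 0.005 0;0.015 0 0 0;0.015 0 0 0;0 0 0 0;0 0 0 0",
)

```text
clock: 14.85
position: [0.4995, 0.3236, 0.0932]
ee_rot: [0.395, 0.591, -0.415, 0.568]
ft_force: [-0.6, 1.4, 0.4]
grip_width: 0.002
```

```bash
python3 - <<'E'
from workcell import camera
import cv2
c=camera('wrist')['img'];cv2.imwrite('pics/w4.png',c)
E
python3 go.py .498,.331,.05
```

```text
14.9 [0.4994 0.3235 0.0932] xaxis [-0.043 -0.005 -0.999] q [-0.12  0.5  -0.67  1.64  0.3   1.14 -2.08] F [-0.16  0.77 -0.44] w 0.004
.498,.331,.05 [ 0.0432  0.0031 -0.007 ]
```

View pics/w4.png

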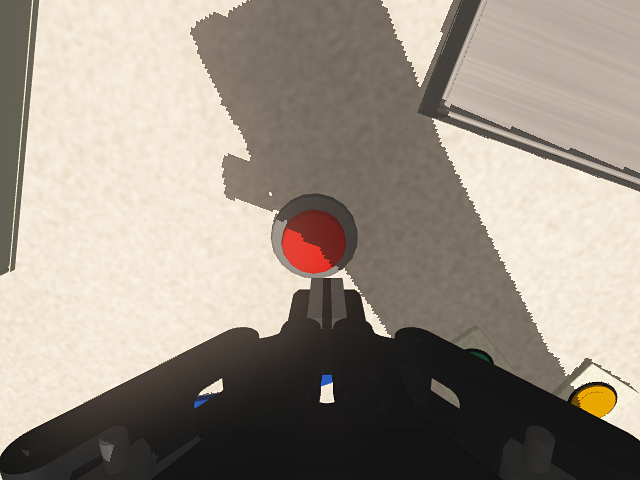

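The button is at (314,243), just ahead of the tips and about 7 mm off toward tool -z, which matches the computed shift.

Call:
play_rows(
  increments="0.01 0.001 -0.003 0;0.01 0.001 -0.002 0;0.01 0.001 -0.002 0;0.01 0 0 0;0.004 0 0 0;0 0 0 0;0 0 0 0",
)

```text
clock: 15.6
position: [0.4979, 0.3332, 0.0466]
ee_rot: [0.396, 0.591, -0.414, 0.568]
ft_force: [-0.5, 0.4, 0.4]
grip_width: -0.0
```

```bash
python3 - <<'E'
from workcell import camera
import cv2
c=camera('wrist')['img'];cv2.imwrite('pics/w5.png',c)
E
python3 go.py .498,.331,.04
```

```text
15.65 [0.4979 0.3332 0.0467] xaxis [-0.041 -0.003 -0.999] q [-0.15  0.56 -0.64  1.67  0.35  1.07 -2.12] F [-0.63  0.14  0.76] w 0.008
.498,.331,.04 [ 0.0067 -0.0004  0.0021]
```

View pics/w5.png

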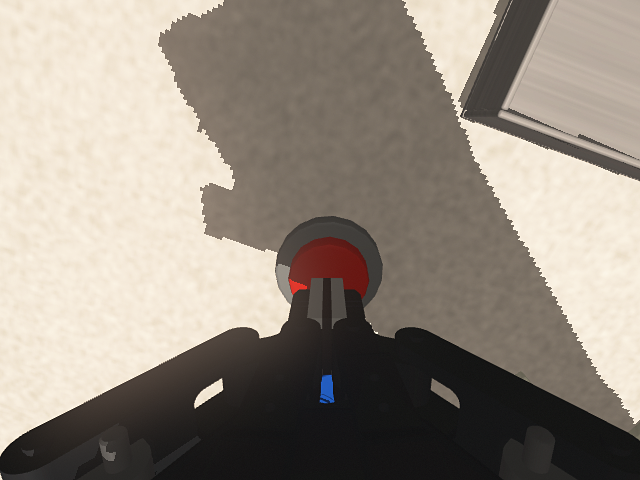

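The tips are centred over the button. I'll press gently and watch the force.

Call:
play_rows(
  increments="0.004 0 0.001 0;0.004 0 0 0;0.004 0 0 0;0 0 0 0",
)

```text
clock: 16.05
position: [0.4985, 0.3321, 0.0346]
ee_rot: [0.396, 0.59, -0.414, 0.569]
ft_force: [0.5, -0.5, 0.2]
grip_width: -0.003
```

Call:
play_rows(
  increments="0.003 0 0 0;0.003 0 0 0",
)

```text
clock: 16.25
position: [0.4985, 0.3323, 0.0286]
ee_rot: [0.397, 0.59, -0.414, 0.569]
ft_force: [-1.1, -1.8, 2.4]
grip_width: -0.002
```

Call:
play_rows(
  increments="0.003 0 0 0",
)

```text
clock: 16.35
position: [0.4985, 0.3322, 0.0256]
ee_rot: [0.397, 0.59, -0.414, 0.569]
ft_force: [-0.7, -1.0, 5.3]
grip_width: -0.002
```

Call:
play_rows(
  increments="0.003 0 0 0",
)

```text
clock: 16.45
position: [0.4988, 0.3324, 0.0235]
ee_rot: [0.397, 0.59, -0.414, 0.569]
ft_force: [-10.5, -9.6, 38.3]
grip_width: -0.001
```

Call:
play_rows(
  increments="0.003 0 0 0",
)

```text
clock: 16.55
position: [0.4988, 0.3325, 0.0233]
ee_rot: [0.397, 0.589, -0.414, 0.569]
ft_force: [-16.7, -14.4, 48.9]
grip_width: 0.0
```

The button is bottomed: at z 0.0235 the force rose sharply to 38-49 N, well past 5 N. Drawing clear.

Call:
play_rows(
  increments="-0.005 0 0 0;-0.01 0 0 0;-0.02 0 0 0;-0.03 0 0 0;-0.03 0 0 0;-0.03 0 0 0;-0.02 0 0 0;0 0 0 0;0 0 0 0",
)

```text
clock: 17.45
position: [0.5038, 0.3334, 0.1748]
ee_rot: [0.396, 0.59, -0.413, 0.569]
ft_force: [-0.5, 0.6, -0.4]
grip_width: 0.002
```

```bash
python3 - <<'E'
from workcell import camera
import cv2,numpy as np
for n in('top','scene'):
    c=camera(n)['img'];cv2.imwrite(f'pics/{n}9.png',c)
cv2.imwrite('pics/w9.png',camera('wrist')['img'])
E
python3 go.py
```

```text
17.6 [0.5034 0.3332 0.1739] xaxis [-0.039 -0.004 -0.999] q [-0.12  0.44 -0.69  1.54  0.26  1.29 -2.06] F [-0.25 -0.2  -0.54] w -0.0
```

View pics/scene9.png

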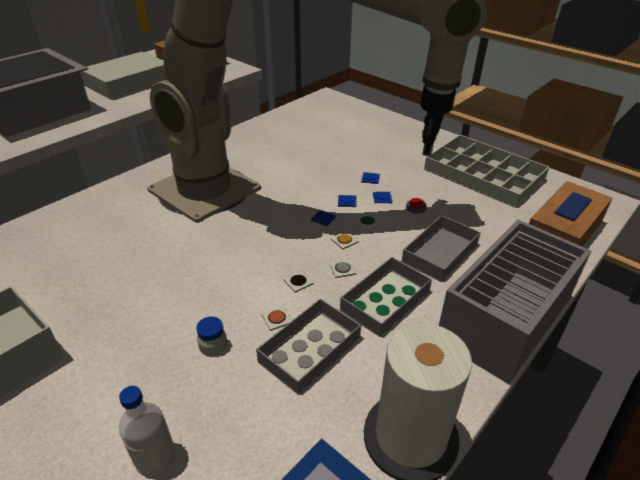

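View pics/w9.png

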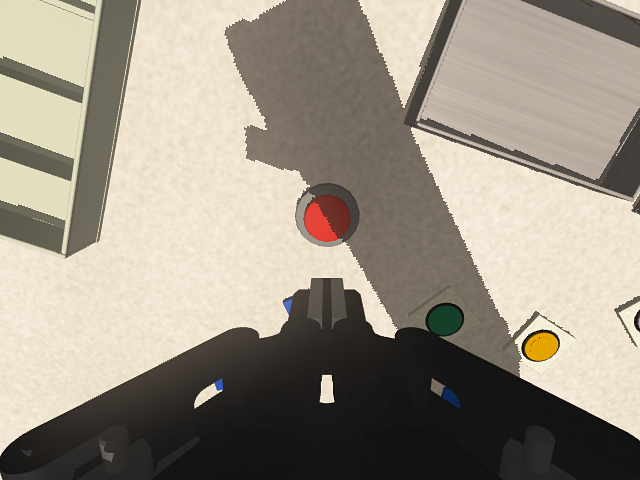

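The scene view shows the coins, trays and jar where they started (green coin (368,220), green tray (386,295), jar (210,336)). The gripper is well clear, and the button at wrist (327,217) appears up. Handing in.

```bash
python3 -c "
from workcell import workorder
print(workorder.hand_in())"
```

```text
the job is handed in; nothing more can be done
None
```

I pointed at the green coin, then at the tray of green coins, pressed the red button and drew clear. The job is handed in at about 17.6 s on the robot's clock, against the 53 s limit. `hand_in()` gives no verdict, so I don't know the judged result.

- **Green coin:** I held with the shut fingertips for more than 2.2 s, about 2.5 cm above the coin and within about 2 mm of its centre.
- **Green tray:** I held for more than 2 s, about 3 cm above the rim and within about 4 mm of the middle of the mouth.
- **Button:** I pressed until it stopped moving. The force on the tool rose sharply from about 5 N to 49 N vertically, about 54 N in total.
- **Last checks:** The force on the tool was near zero and the arm was 15 cm clear of the button. By eye, the coins, trays and jar looked unmoved in the scene picture, and the button looked up in the wrist picture. I did not measure their positions again.
- **Disagreements:** The scene and top cameras differed by 5–10 mm. The wrist camera agreed with the top camera to within about 2 mm on the coin. For the tray it fell between the two, about 5 mm from the top camera, and I aimed there.

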